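# Load a rivet cartridge into the one clear bay of a shuttered magazine

### The job

Take the new green-headed cartridge out of its stand and seat it, nose down, fully home in the one bay of the magazine that is clear, then let go. Three of the four bays still have the worn foot of an old cartridge stuck out of sight under the shutter, so feel each bay gently with the cartridge and back out as soon as it stops short; never press on the magazine hard (40 N at most). Leave the spent red cartridge in the stand and everything else on the bench where it is.

Things in the scene. Friction and masses are not known exactly. Their poses are not given: they have to be found in the camera images.
- magazine: Fixed aluminium block, 84 mm (its x) by 244 mm (its y), 60 mm high, 286 mm over its feet, yellow inlays on its -x side. Origin: centre of its underside. Four vertical bays in a row along y, 56 mm apart, each 48 mm long in x (ends chamfered), 20 mm wide in y, 52 mm deep to a hard floor 8 mm above the table. The total force on the block must never exceed 40 N (all contacts counted, knocks and squeezing against bay walls too).
- bay1 (a point): Centre of the mouth of bay 1 (the +y end of the row), level with the block's top, 60 mm above the table; axes as the block's. In three of the four bays (which ones differs each time and cannot be seen) a leftover foot 14 to 20 mm high lies on the floor and cannot be got out: there the cartridge stops hard 14 to 20 mm short of home. Meet it, or the floor, at about 10 mm/s: faster jars.
- bay2 (a point): Centre of the mouth of bay 2 (second from the +y end), as bay 1.
- bay3 (a point): Centre of the mouth of bay 3 (third from the +y end), as bay 1.
- bay4 (a point): Centre of the mouth of bay 4 (the -y end), as bay 1.
- shutter1 (a joint): Angle of bay 1's black sprung dust shutter, 0 shut, to 1.5 hanging open (rad). It closes the mouth just below the top, is hinged on the bay's +y side and springs shut. The cartridge's nose pushes it down and aside, which takes up to about 6 N in the first 20 mm; after that it presses on its side with about 3 N, and the rubbing keeps it from falling home by its own weight.
- shutter2 (a joint): The same for bay 2.
- shutter3 (a joint): The same for bay 3.
- shutter4 (a joint): The same for bay 4.
- new_cartridge: The new cartridge (loose, 0.15 kg): green head, steel body; 100 mm tall, upright, nose down, in a pocket of the stand at the start. Origin: centre of the nose's underside; z up. It is the same if turned half round about z.
- new_cartridge_mid (a point): Centre of the new cartridge, 50 mm above the nose's underside. Its green head, from 10 to 50 mm above this point, is 44 mm (x) by 20 mm (y): grip it across the 20 mm. The steel body below is 44 by 16 mm; its lowest 14 mm taper to 38 by 6 mm. In a bay its x lies along the magazine's x. Fully home this point is 2 mm below the magazine's top, the head 8 to 48 mm above it.
- spent_cartridge: Spent cartridge with a red head, same shape as the new one, standing in the other pocket of the stand; stays there. Origin: centre of its nose's underside.
- stand: Fixed grey stand, 66 mm (x) by 150 mm (y) by 46 mm high; two pockets 76 mm apart along its y (which one holds the new cartridge differs), 46 by 18 mm, 40 mm deep to a floor 6 mm above the table; a cartridge's x lies along the stand's x. Origin: centre of its underside.
- screwdriver: Loose screwdriver about 200 mm long lying on the bench, a bystander.
- wrench: Loose wrench about 180 mm long lying on the bench, a bystander.
- jar: Loose jar, 60 mm across, 75 mm high, a bystander. Origin: centre of its underside.
- roll: Loose black ring-shaped roll, 90 mm across, 30 mm high, a bystander. Origin: centre of its underside.
- carton: Loose small cardboard box, 90 by 60 by 45 mm, a bystander. Origin: centre of its underside.
There are look-alikes about, which are no part of the job. What is meant by the new_cartridge is not blue, brown or pink, and is the larger of those in its own colour.

How it is judged:
On the way:
1. the new cartridge is lifted clear out of its stand (height (world z) of new_cartridge_mid above 0.105 m), for 0.1 s.
At the end, for the whole second after the job is handed in: The new cartridge stands upright (within 0.08 rad) in a bay, its centre within 6 mm sideways of that bay's centre and within 3 mm of fully home in height (at most 1 mm above the magazine's top face), at rest ((horizontal distance between new_cartridge_mid and bay1 below 0.006 m or horizontal distance between new_cartridge_mid and bay2 below 0.006 m or horizontal distance between new_cartridge_mid and bay3 below 0.006 m or horizontal distance between new_cartridge_mid and bay4 below 0.006 m) and z of new_cartridge_mid in the frame of bay1 below 0.001 m and angle between new_cartridge_mid's own z axis and vertical below 0.08 rad and linear speed of new_cartridge below 0.02 m/s); the robot touches nothing.
It fails at once if the magazine is pressed with more than 40 N in all (contact force between magazine and anything else above 40 N).
It fails at once if the spent cartridge is moved more than 20 mm (distance of spent_cartridge from where it was at the start of the episode above 0.02 m).
It fails at once if the screwdriver, wrench, jar, roll or carton is moved more than 30 mm (distance of any of screwdriver, wrench, jar, roll, carton from where it was at the start of the episode above 0.03 m).
It also fails if it takes over 67 s, if anything falls off the work surface, if the arm or the gripper's body presses on something with over 40 N, if the wrist force passes 120 N, or if a joint passes its speed limit or range.

### The arm

A 6-joint arm with a two-finger parallel gripper is mounted at the origin on the work surface. World frame = base frame: x ahead of the robot, y to its left, z up, the work surface at z = 0. Lengths are in m, angles in rad, forces in N, time in s.
With the tool pointing down it reaches from about 0.35 to 0.975 m from the base axis. Payload 4.9 kg.
Tool frame: the origin (TCP) lies at the very end of the fingers, on their centre line; the grasp point (between the pads) lies 19 mm behind it; y points along the fingers, z is the direction in which the jaws open and shut, and the axes are right-handed (so a half turn about y gives the same grasp; the last joint's range is limited). The gripper opens to 85 mm and grips with 20 to 120 N. Pads are 22 mm wide; open, the fingers measure 114 mm over their backs; the gripper's body (76 mm by 85 mm) begins 54 mm behind the grasp point. The pads swing forward as they close: fully open they stand 13 mm farther back than shut.
Start: joints at [-1.305, 0.053, 1.613, -0, 1.476, -0.119], TCP at [0.235, -0.579, 0.231] pointing down, gripper open.
Joint ranges: [-3.01, 3.01], [-1.01, 2.22], [0.06, 2.58], [-1.02, 4.17], [0.09, 2.62], [-3.14, 3.14]. Speed limits (rad/s): [2.57, 2.57, 3.14, 3.14, 3.14, 3.14].

### API

Orientations are given as a rotation vector (axis times angle).
In Python, from station import monitor, viewer, ticket gives the robot as it stands.
- The arm moves only by the tool servo_tool, never from a script. Its argument "commands" is one flat list of numbers, 7 for each row, row after row: the turn, a rotation vector about the tool's x, y, z in rad, then the shift along the tool's x, y, z in cm, then the opening, from 0 (shut) to 1 (fully open). In form: [rx, ry, rz, dx, dy, dz, claw, rx, ry, rz, dx, dy, dz, claw, ...]. A call has 1 to 20 rows; each row shifts and turns the pose as measured when the row begins, along the tool's axes as they then stand; what a row does not reach is not made up. A row lasts 1/10 s, in which the tool goes at most 50 mm and 8.59 degrees, less where a joint would pass 70% of its speed; a pose out of reach is approached as far as the arm can. A call is refused whole if a number of a shift passes 5 or a number of a turn 0.15, either way. A call with a gripper value outside its range is refused whole. The fingers move at their own pace and stop on an object; "grip_force" is the grip in N (left out, the last holds). Time passes only in rows, so rows that do not move let the fingers close. It gives the time, the measured TCP pose, the force and the opening at its end, in the units of the state.
- monitor.get_obs(): the state, without advancing time (a new reading comes with each control period).
- viewer.get_image(name): name is "side" or "top" or "wrist"; returns a dict with "frame" (384x512x3 uint8, red, green, blue), "depth" (384x512 float32, m along the optical axis (not along the pixel's ray), 0 where there is no reading), "camera_matrix" (3x3 intrinsics, pixels), "cam_to_world" (4x4, takes a point from camera to world coordinates). Camera axes: x right, y down, z forward; pixel columns grow to the right and rows downward; lengths in m; the calibration is good to about 2 mm. A picture is of the moment at which its call begins.
- ticket.finish_job(): hands the job in, once; it reports no verdict.
The state is a dict: "t": time; "q": joint angles; "dq": joint speeds; "effort": joint torques, N m; "tool_pos": TCP position; "tool_rot": TCP orientation; "contact_force": force on the tool from outside, world axes, zero at the start; "wrist_torque": the same for the moment, N m; "opening": finger opening in m.
Only numpy, scipy, OpenCV 4.12 (cv2) and the standard library are available. Lean on these libraries where they do the work, as an engineer would, in place of code of your own. Each camera call takes 0.05 s, during which the arm holds its last target.

## Working session

There is one attempt and no reset: what is moved stays moved. The work goes in short steps, Python scripts to look and compute and a tool call to move; the robot and the scene stay as the last step left them, time stands still between calls to the robot, and variables do not carry over. Pictures are saved under pics/ and viewed, and the job is handed in when it is done.

Besides the shell and the picture viewer there is one more tool, called after "Call:" by a JSON object that holds its "name" and its "arguments", one argument or row to a line. servo_tool: Moves the arm, as the interface text tells. Its arguments: {"type":"object","properties":{"commands":{"type":"array","items":{"type":"number"}},"grip_force":{"type":"number"}},"required":["commands"]}

```bash
mkdir -p pics; ls
cat > h.py <<'E'
import numpy as np,cv2
from station import monitor,viewer,ticket
from scipy.spatial.transform import Rotation as R
def snap(n,tag):
    d=viewer.get_image(n); np.savez(f'pics/{tag}.npz',**d)
    cv2.imwrite(f'pics/{tag}.png',cv2.resize(d['frame'][:,:,::-1],None,fx=1.5,fy=1.5,interpolation=cv2.INTER_CUBIC)); return d
def world(d,u,v,z=None):
    K=d['camera_matrix'];T=d['cam_to_world']
    r=np.array([(u-K[0,2])/K[0,0],(v-K[1,2])/K[1,1],1.])
    if z is None: c=r*d['depth'][int(round(v)),int(round(u))]; return T[:3,:3]@c+T[:3,3]
    w=T[:3,:3]@r; return T[:3,3]+w*(z-T[2,3])/w[2]
def obs():
    o=monitor.get_obs(); print({k:np.round(v,4).tolist() for k,v in o.items() if k in('t','q','tool_pos','tool_rot','contact_force','opening')}); print(np.round(R.from_rotvec(o['tool_rot']).as_matrix(),3)); return o
E
python3 - <<'E'
from h import *
obs()
for n in('top','side','wrist'): snap(n,n+'0')
E
```

```text
pics
{'t': 0.0, 'q': [-1.305, 0.0533, 1.6143, -0.0, 1.476, -0.119], 'tool_pos': [0.2344, -0.5787, 0.2301], 'tool_rot': [-0.3919, 2.0127, -2.0087], 'contact_force': [-0.2703, 0.12, -0.6661], 'opening': 0.085}
[[-0.927 -0.001  0.375]
 [-0.375  0.002 -0.927]
 [-0.    -1.    -0.002]]
```

View pics/top0.png

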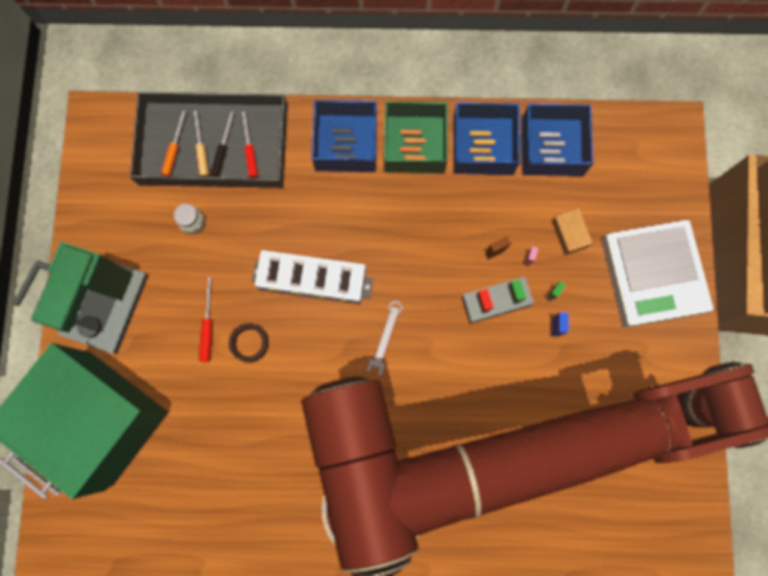

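View pics/side0.png

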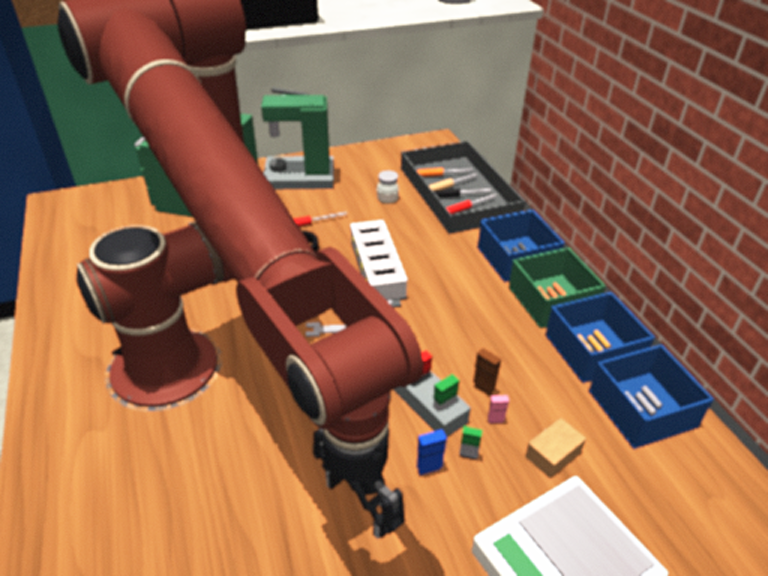

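View pics/wrist0.png

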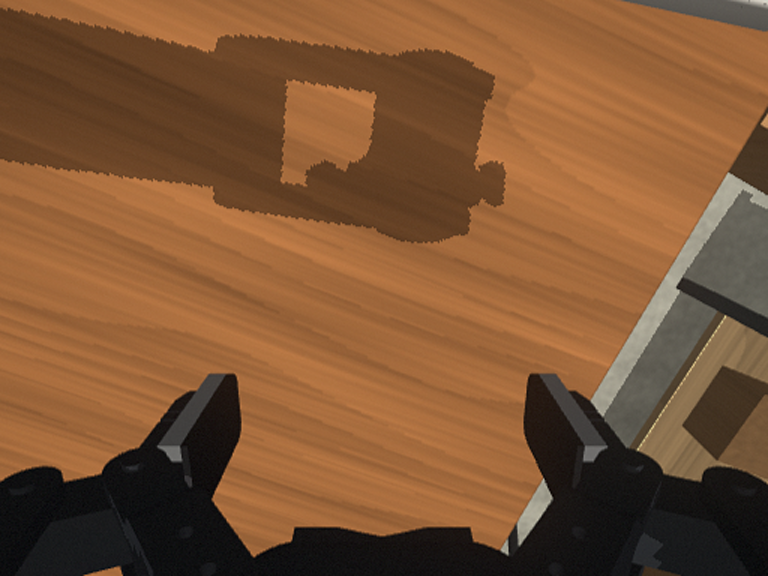

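The top view shows the magazine around (310,275), and the stand around (498,300) with the red head at (486,300) and the green at (518,290). The loose green piece at (557,290) is a look-alike. Next I'll enlarge both areas.

Run:
```python
from h import *
d=dict(np.load('pics/top0.npz'))
f=d['frame'][:,:,::-1]
a=f[155:210,160:255]; b=f[175:225,300:385]
cv2.imwrite('pics/mag0.png',cv2.resize(a,None,fx=8,fy=8,interpolation=cv2.INTER_CUBIC))
cv2.imwrite('pics/st0.png',cv2.resize(b,None,fx=9,fy=9,interpolation=cv2.INTER_CUBIC))
print(d['camera_matrix'],d['cam_to_world'])
```

```text
[[472.27582564   0.         250.86800767]
 [  0.         472.27582564 190.76783526]
 [  0.           0.           1.        ]] [[ 0.02412647 -0.98220253  0.18626889  0.19476279]
 [-0.99961412 -0.02113594  0.01802441 -0.02418471]
 [-0.01376666 -0.18663188 -0.98233346  1.6623481 ]
 [ 0.          0.          0.          1.        ]]
```

View pics/mag0.png

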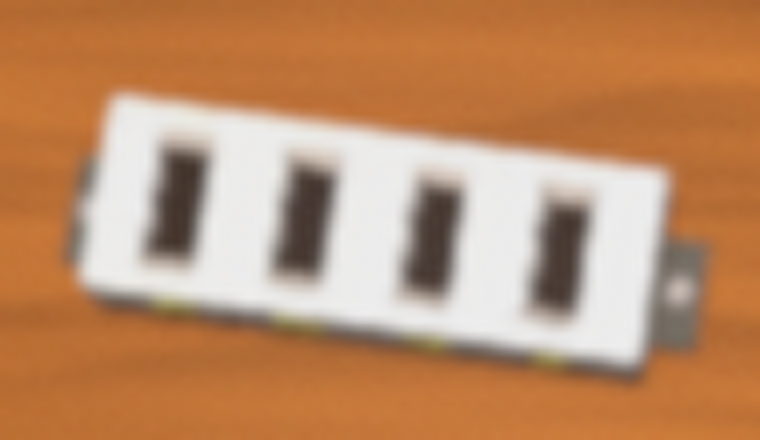

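View pics/st0.png

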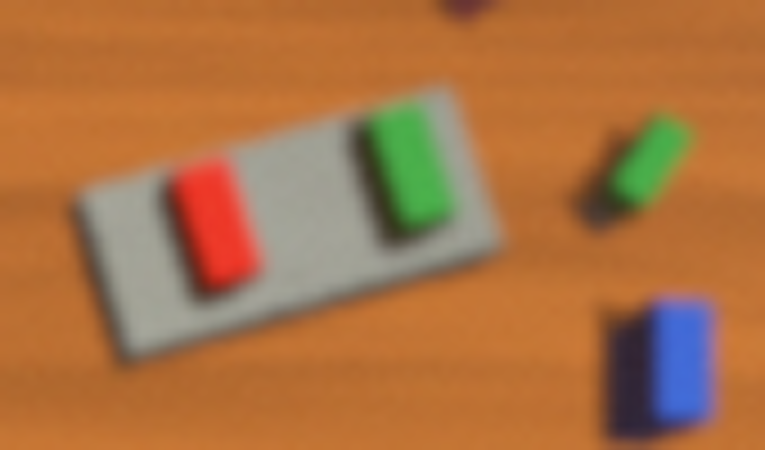

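Run:
```python
from h import *
d=dict(np.load('pics/top0.npz'))
def P(x,y,s,u0,v0,z): return world(d,(x+.5)/s-.5+u0,(y+.5)/s-.5+v0,z)[:2]
m=np.array([P(x,y,8,160,155,.06) for x,y in[(112,92),(672,168),(642,365),(80,285)]])
print('mag',m.mean(0),np.linalg.norm(np.roll(m,-1,0)-m,axis=1))
e=(m[0]+m[3]-m[1]-m[2]);print('yaw of y',np.degrees(np.arctan2(-e[0],e[1])))
b=np.array([P(x,y,8,160,155,.058) for x,y in[(177,204),(304,220),(433,240),(560,257)]]);print('bays',b,np.linalg.norm(np.diff(b,axis=0),axis=1),b.mean(0)); e=b[0]-b[3];print(np.degrees(np.arctan2(-e[0],e[1])))
s=np.array([P(x,y,9,300,175,.046) for x,y in[(75,195),(450,85),(503,242),(128,360)]])
print('stand',s.mean(0),np.linalg.norm(np.roll(s,-1,0)-s,axis=1));e=(s[0]+s[3]-s[1]-s[2]);a=np.arctan2(-e[0],e[1]);print(np.degrees(a))
yd=np.array([-np.sin(a),np.cos(a)]);print('pockets',s.mean(0)+.038*yd,s.mean(0)-.038*yd)
h=np.array([P(x,y,9,300,175,.106) for x,y in[(368,115),(412,100),(452,215),(410,232)]])
print('head',h.mean(0),np.linalg.norm(np.roll(h,-1,0)-h,axis=1))
print('jar etc',[P(x,y,1.5,0,0,.03) for x,y in[(190,218),(575,230)]])
```

```text
mag [0.52297303 0.15969222] [0.24739383 0.0876844  0.24613259 0.0865897 ]
yaw of y -6.825284274800517
bays [[0.53170999 0.24690354]
 [0.52578132 0.19125167]
 [0.51811628 0.13480484]
 [0.51177984 0.07943586]] [0.05596678 0.05696488 0.05573037] [0.52184686 0.16309898]
-6.786789168632603
stand [ 0.47822025 -0.27519648] [0.15205182 0.06417852 0.15193806 0.06688573]
18.27417834661784
pockets [ 0.4663048  -0.23911293] [ 0.4901357  -0.31128002]
head [ 0.48931265 -0.31093215] [0.01748543 0.04544448 0.0169884  0.04634709]
jar etc [array([0.6616085 , 0.45718532]), array([ 0.65056791, -0.46165082])]
```

Call:
{"name": "servo_tool", "arguments": {
  "commands": [0,0.065,0,-2.7,0,-1.4,0.55,0,0,0,-2.7,0,-1.45,0.55,0,0,0,-2.7,0,-1.45,0.55,0,0,0,-2.7,0,-1.45,0.55,0,0,0,-2.7,0,-1.45,0.55,0,0,0,-2.7,0,-1.45,0.55,0,0,0,-2.7,0,-1.45,0.55,0,0,0,-2.7,0,-1.45,0.55,0,0,0,-2.7,0,-1.45,0.55,0,0,0,-2.7,0,-1.45,0.55,0,0,0,-2.7,0,-1.45,0.55,0,0,0,0,0,0,0.55],
  "grip_force": 40
}}

```text
t: 1.35
tool_pos: [0.472, -0.323, 0.2251]
tool_rot: [-0.327, 2.063, -2.044]
contact_force: [-0.1, 0.2, -0.2]
opening: 0.047
```

Run:
```python
from h import *
obs(); snap('wrist','w1')
```

```text
{'t': 1.35, 'q': [-0.7319, -0.0635, 1.739, 0.0034, 1.4752, 0.5254], 'tool_pos': [0.472, -0.323, 0.2251], 'tool_rot': [-0.3274, 2.0633, -2.0441], 'contact_force': [-0.1128, 0.2148, -0.1922], 'opening': 0.047}
[[-0.951 -0.005  0.308]
 [-0.308  0.009 -0.951]
 [ 0.002 -1.    -0.01 ]]
```

View pics/w1.png

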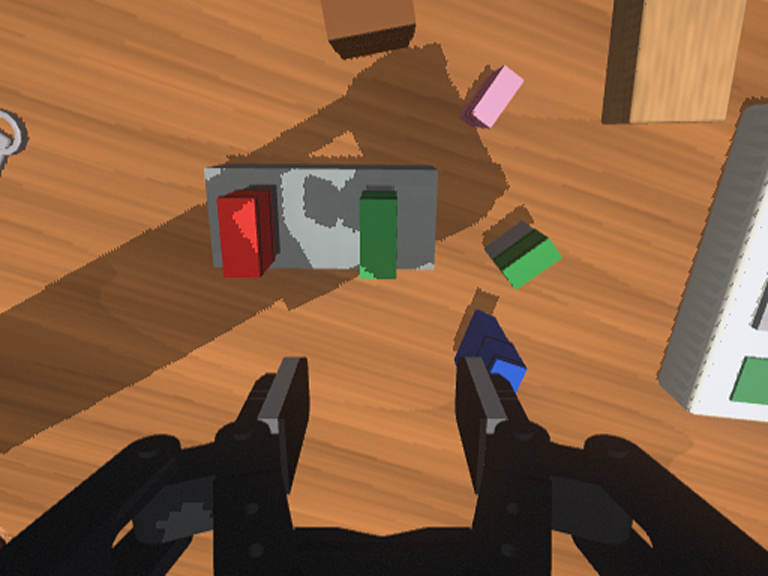

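The wrist picture shows the green head's top at (360–397, 199–278), square with the fingers. The blue piece at (500,360) stands near the right finger.

Run:
```python
from h import *
d=dict(np.load('pics/w1.npz'))
g=lambda x,y,z:world(d,(x+.5)/1.5-.5,(y+.5)/1.5-.5,z)
h=np.array([g(x,y,.106) for x,y in[(360,199),(397,199),(397,278),(360,278)]])
print(h.mean(0),np.linalg.norm(np.roll(h,-1,0)-h,axis=1),h[:,:2])
print('depth',g(378,240,None), 'blue',g(508,375,None),g(480,330,None),'sm',g(530,262,None))
e=h[0]+h[3]-h[1]-h[2];print(np.degrees(np.arctan2(-e[0],e[1])))
o=obs();Rm=R.from_rotvec(o['tool_rot']).as_matrix()
print('need tool cm',100*Rm.T@(np.append(h.mean(0)[:2],.069)-o['tool_pos']))
```

```text
[ 0.48988984 -0.31360221  0.106     ] [0.01953431 0.04355171 0.02052971 0.04359149] [[ 0.5076001  -0.29764014]
 [ 0.51365229 -0.31621324]
 [ 0.472351   -0.33003186]
 [ 0.46595596 -0.3105236 ]]
depth [ 0.48926503 -0.31349917  0.10474973] blue [ 0.43280459 -0.41448968  0.09829105] [ 0.43697614 -0.40494045  0.04477933] sm [ 0.49901726 -0.4069468   0.07698334]
18.10043771021568
{'t': 1.4, 'q': [-0.7339, -0.0637, 1.7393, 0.0023, 1.4753, 0.5246], 'tool_pos': [0.471, -0.3241, 0.2251], 'tool_rot': [-0.3274, 2.0637, -2.0457], 'contact_force': [-0.5031, -0.1856, -0.8644], 'opening': 0.0473}
[[-0.952 -0.005  0.307]
 [-0.307  0.008 -0.952]
 [ 0.003 -1.    -0.009]]
need tool cm [-2.15660711 15.6054622  -0.27405741]
```

Call:
{"name": "servo_tool", "arguments": {
  "commands": [0.009,0,0.003,-0.7,1,-0.1,0.55,0,0,0,-0.7,1,-0.1,0.55,0,0,0,-0.7,1,-0.05,0.55,0,0,0,0,1,0,0.55,0,0,0,0,0,0,0.55]
}}

```text
t: 1.9
tool_pos: [0.4892, -0.3162, 0.1795]
tool_rot: [-0.322, 2.057, -2.055]
contact_force: [-0.3, 0.2, -0.1]
opening: 0.0469
```

```bash
cat > need.py <<'E'
import sys
from h import *
x,y,z,yaw=map(float,sys.argv[1:5])   # yaw deg of object's x ; tool z=-obj y, tool x=-obj x
o=monitor.get_obs();Rm=R.from_rotvec(o['tool_rot']).as_matrix()
a=np.radians(yaw);c,s=np.cos(a),np.sin(a)
D=np.array([[-c,0,s],[-s,0,-c],[0,-1,0]])
print('t',round(o['t'],2),'pos',np.round(o['tool_pos'],4),'rot',np.round(R.from_matrix(Rm.T@D).as_rotvec(),4),'cm',np.round(100*Rm.T@(np.array([x,y,z])-o['tool_pos']),2),'F',np.round(o['contact_force'],1),'op',o['opening'])
E
python3 need.py .4899 -.3136 .069 18.2
```

```text
t 1.9 pos [ 0.4892 -0.3162  0.1795] rot [ 0.0016 -0.0092  0.0019] cm [-0.16 11.05 -0.21] F [-0.3  0.2 -0.1] op 0.04693801614950334
```

Call:
{"name": "servo_tool", "arguments": {
  "commands": [0,-0.009,0,-0.2,2,-0.25,0.55,0,0,0,0,2,0,0.55,0,0,0,0,2,0,0.55,0,0,0,0,1,0,0.55,0,0,0,0,0,0,0.55]
}}

```text
t: 2.4
tool_pos: [0.4897, -0.315, 0.1072]
tool_rot: [-0.328, 2.052, -2.052]
contact_force: [-0.3, 0.0, 1.0]
opening: 0.0473
```

```bash
python3 need.py .4899 -.3136 .069 18.2
```

```text
t 2.4 pos [ 0.4897 -0.315   0.1072] rot [ 0.0005 -0.0023  0.0019] cm [-0.07  3.82 -0.12] F [-0.3  0.   1. ] op 0.0472852514879992
```

Call:
{"name": "servo_tool", "arguments": {
  "commands": [0,0,0,-0.1,1.5,-0.12,0.55,0,0,0,0,1.5,0,0.55,0,0,0,0,0.8,0,0.55,0,0,0,0,0,0,0.55]
}}

```text
t: 2.8
tool_pos: [0.4912, -0.3147, 0.0683]
tool_rot: [-0.325, 2.049, -2.054]
contact_force: [-0.0, 0.5, -0.2]
opening: 0.047
```

```bash
python3 need.py .4899 -.3136 .069 18.2; python3 -c "
from h import *
snap('wrist','w2')"
```

```text
t 2.8 pos [ 0.4912 -0.3147  0.0683] rot [-0.0024 -0.0028  0.0002] cm [ 0.09 -0.07 -0.14] F [-0.   0.5 -0.2] op 0.04696837491779958
```

View pics/w2.png

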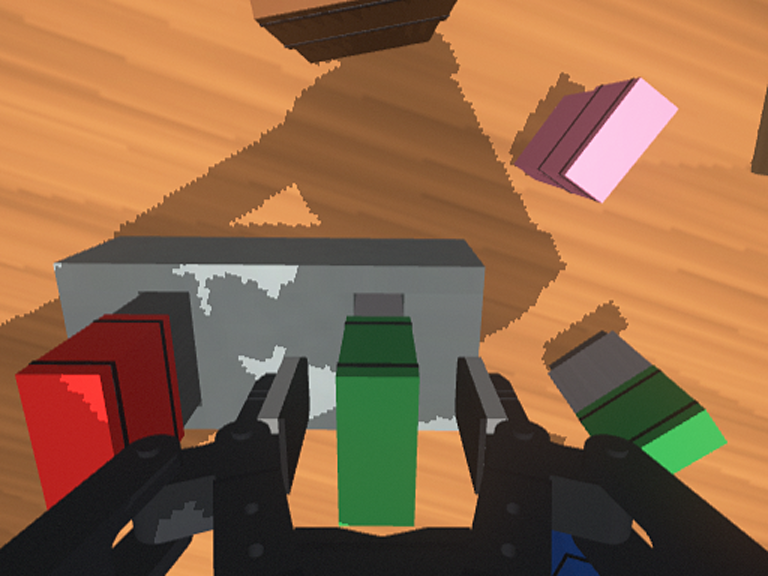

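The head (337–418) sits between the pads (307 and 457), so I'm closing on it.

Call:
{"name": "servo_tool", "arguments": {
  "commands": [0,0,0,0.05,0,-0.14,0.4,0,0,0,0,0,0,0,0,0,0,0,0,0,0,0,0,0,0,0,0,0,0,0,0,0,0,0,0,0,0,0,0,0,0,0,0,0,0,0,0,0],
  "grip_force": 50
}}

```text
validation failed for argument at $.co...
```

```bash
python3 need.py .4899 -.3136 .069 18.2
```

```text
t 2.85 pos [ 0.4915 -0.3149  0.0689] rot [-0.0031 -0.0029 -0.0002] cm [ 0.11 -0.01 -0.17] F [0.3 0.4 0.3] op 0.04664716016380953
```

Call:
{"name": "servo_tool", "arguments": {
  "commands": [0,0,0,0.05,0,-0.15,0.4,0,0,0,0,0,0,0,0,0,0,0,0,0,0,0,0,0,0,0,0,0,0,0,0,0,0,0,0,0,0,0,0,0,0,0],
  "grip_force": 50
}}

```text
t: 3.45
tool_pos: [0.4911, -0.314, 0.0703]
tool_rot: [-0.323, 2.046, -2.055]
contact_force: [0.3, 0.4, -2.3]
opening: 0.0192
```

```bash
python3 need.py .4899 -.3136 .069 18.2
```

```text
t 3.45 pos [ 0.4911 -0.314   0.0703] rot [-0.0051 -0.0027 -0.0015] cm [ 0.1   0.13 -0.07] F [ 0.3  0.4 -2.3] op 0.019172552213583282
```

Call:
{"name": "servo_tool", "arguments": {
  "commands": [0,0,0,0,-1,0,0,0,0,0,0,-1.5,0,0,0,0,0,0,-2,0,0,0,0,0,0,-3,0,0,0,0,0,0,-3,0,0,0,0,0,0,-2,0,0,0,0,0,0,0,0,0]
}}

```text
t: 4.15
tool_pos: [0.491, -0.3137, 0.2067]
tool_rot: [-0.32, 2.041, -2.058]
contact_force: [-0.2, -1.2, -0.7]
opening: 0.0192
```

```bash
python3 need.py .5188 .1350 .19 -6.8;  python3 -c "
from h import *
snap('side','s3')"
```

```text
t 4.15 pos [ 0.491  -0.3137  0.2067] rot [-0.0076  0.4335 -0.0054] cm [-16.53   1.37 -41.82] F [-0.2 -1.2 -0.7] op 0.019184467287958026
```

View pics/s3.png

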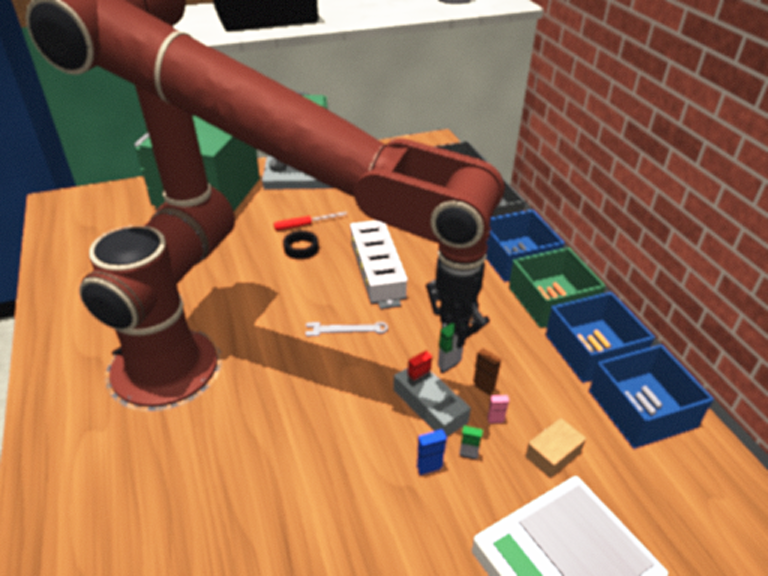

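Call:
{"name": "servo_tool", "arguments": {
  "commands": [0,0,0,-0.8,0,-2,0,0,0,0,-0.8,0,-3.6,0,0,0,0,-0.8,0,-3.6,0,0,0,0,-0.8,0,-3.6,0,0,0,0,-0.8,0,-3.6,0,0,0,0,-0.8,0,-3.6,0,0,0,0,-0.8,0,-3.6,0,0,0,0,-0.8,0,-3.6,0,0,0,0,-0.8,0,-3.6,0,0,0,0,-0.8,0,-3.6,0,0,0,0,-0.8,0,-3.6,0,0,0.1,0,0,0,-2,0,0,0.11,0,0,0,0,0,0,0.11,0,0,0,0,0,0,0.11,0,0,0,0,0,0,0,0,0,0,0,0]
}}

```text
t: 5.8
tool_pos: [0.4351, 0.1127, 0.1813]
tool_rot: [-0.109, -2.139, 2.14]
contact_force: [1.0, 0.9, -2.1]
opening: 0.0195
```

```bash
python3 need.py .5188 .1350 .19 -6.8;  python3 -c "
from h import *
snap('wrist','w4')"
```

```text
t 5.8 pos [0.4351 0.1127 0.1813] rot [-0.0023 -0.0133  0.0297] cm [-7.97 -1.11 -3.31] F [ 1.   0.9 -2.1] op 0.01950960061747632
```

View pics/w4.png

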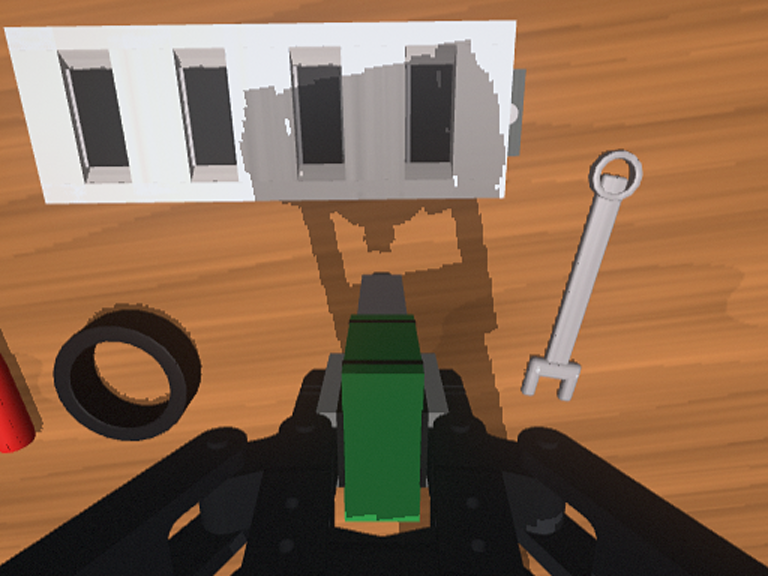

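The wrist view shows the whole magazine: top-face corners (5,28), (516,20), (501,199), (47,204). The cartridge is held straight, with its head top at (342–422, 375–521).

Run:
```python
from h import *
d=dict(np.load('pics/w4.npz'))
f=d['frame'][:,:,::-1]
cv2.imwrite('pics/w4m.png',cv2.resize(f[5:145,0:355],None,fx=2.2,fy=2.2*1.6,interpolation=cv2.INTER_CUBIC))
g=lambda x,y,z:world(d,(x+.5)/1.5-.5,(y+.5)/1.5-.5,z)[:2]
m=np.array([g(x,y,.06) for x,y in[(5,28),(516,20),(501,199),(47,204)]])
print(m.mean(0),np.linalg.norm(np.roll(m,-1,0)-m,axis=1))
e=m[0]+m[3]-m[1]-m[2];print(np.degrees(np.arctan2(-e[0],e[1])))
zt=.1813-.0643+.1
h=np.array([g(x,y,zt) for x,y in[(342,375),(422,375),(419,521),(345,521)]])
print('head',h.mean(0),np.linalg.norm(np.roll(h,-1,0)-h,axis=1));e=h[0]+h[3]-h[1]-h[2];print(np.degrees(np.arctan2(-e[0],e[1])))
obs()
```

```text
[0.52078261 0.15934768] [0.24244243 0.08459614 0.24099919 0.08370593]
-6.818895341415036
head [0.43480991 0.112976  ] [0.01913182 0.04447296 0.01990797 0.04445435]
-7.627462043281626
{'t': 5.85, 'q': [0.0849, -0.3322, 2.0441, 0.004, 1.4596, 1.7855], 'tool_pos': [0.435, 0.1126, 0.1812], 'tool_rot': [-0.1073, -2.1393, 2.1404], 'contact_force': [0.4818, -0.3772, -1.3329], 'opening': 0.0193}
[[-0.991 -0.03  -0.13 ]
 [ 0.13   0.001 -0.992]
 [ 0.03  -1.     0.002]]
```

View pics/w4m.png

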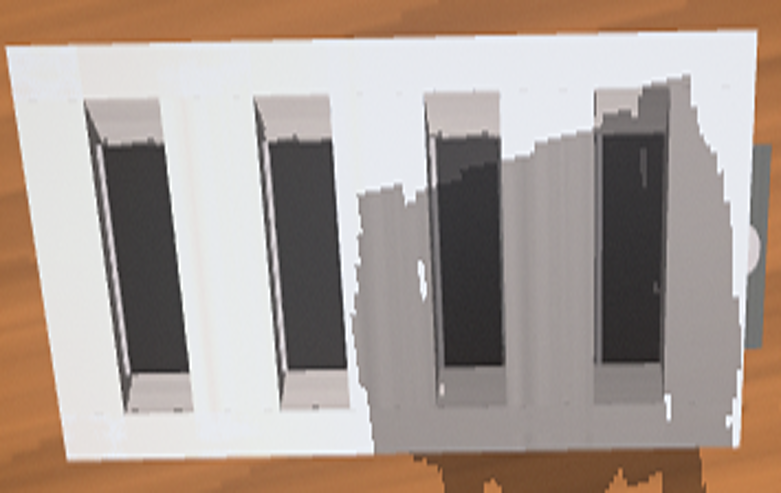

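Run:
```python
from h import *
d=dict(np.load('pics/w4.npz'))
B=[[(84,97),(160,97),(193,412),(125,412)],[(254,95),(330,95),(351,409),(283,409)],[(423,92),(499,91),(506,405),(437,405)],[(595,90),(668,88),(663,403),(594,404)]]
c=[]
for b in B:
    p=np.array([world(d,(x+.5)/2.2-.5,(y+.5)/3.52-.5+5,.06)[:2] for x,y in b]); c.append(p.mean(0)); print(p.mean(0),np.linalg.norm(np.roll(p,-1,0)-p,axis=1))
c=np.array(c);e=c[0]-c[3];a=np.arctan2(-e[0],e[1]);print(np.degrees(a),np.linalg.norm(e)/3,c.mean(0))
for m in (c.mean(0),): print([np.round(m+k*np.array([-np.sin(a),np.cos(a)]),4) for k in(.084,.028,-.028,-.084)])
```

```text
[0.53168946 0.24462544] [0.02488762 0.06374899 0.02425174 0.06374062]
[0.52484525 0.18894792] [0.02489674 0.06349298 0.02425293 0.06349191]
[0.51835327 0.13403564] [0.02490522 0.06338245 0.02460335 0.06318871]
[0.51141289 0.07853913] [0.0239099  0.0635374  0.02460888 0.06336324]
-6.960483217858238 0.055773151486948024 [0.52157522 0.16153703]
[array([0.5318, 0.2449]), array([0.525 , 0.1893]), array([0.5182, 0.1337]), array([0.5114, 0.0782])]
```

```bash
python3 need.py .5126 .0781 .165 -6.9
```

```text
t 5.85 pos [0.435  0.1126 0.1812] rot [-0.0023 -0.0099  0.03  ] cm [-8.19  1.38  2.41] F [ 0.5 -0.4 -1.3] op 0.01929881369426355
```

Call:
{"name": "servo_tool", "arguments": {
  "commands": [-0.002,-0.01,0.03,-1.5,0.3,0.4,0,0,0,0,-2,0.3,0.6,0,0,0,0,-2,0.3,0.6,0,0,0,0,-1.5,0.3,0.5,0,0,0,0,-0.5,0,0.1,0,0,0,0,0,0,0,0]
}}

```text
t: 6.45
tool_pos: [0.5065, 0.0804, 0.1641]
tool_rot: [-0.11, -2.163, 2.164]
contact_force: [0.3, 0.4, -1.0]
opening: 0.0195
```

```bash
python3 need.py .5126 .0781 .135 -6.9
```

```text
t 6.45 pos [0.5065 0.0804 0.1641] rot [-0.0009  0.0134  0.0058] cm [-0.65  2.91  0.16] F [ 0.3  0.4 -1. ] op 0.01950886181079419
```

Call:
{"name": "servo_tool", "arguments": {
  "commands": [-0.001,0.013,0.006,-0.6,0.5,0.15,0,0,0,0,0,1,0,0,0,0,0,0,1,0,0,0,0,0,0,0,0,0,0,0,0,0,0,0,0]
}}

```text
t: 6.95
tool_pos: [0.5102, 0.079, 0.1359]
tool_rot: [-0.126, -2.16, 2.159]
contact_force: [0.4, -0.3, -2.0]
opening: 0.0194
```

```bash
python3 need.py .5126 .0781 .135 -6.9;python3 -c "
from h import *
snap('wrist','w5')"
```

```text
t 6.95 pos [0.5102 0.079  0.1359] rot [0.0003 0.0021 0.002 ] cm [-0.24  0.08  0.07] F [ 0.4 -0.3 -2. ] op 0.019356619932220622
```

View pics/w5.png

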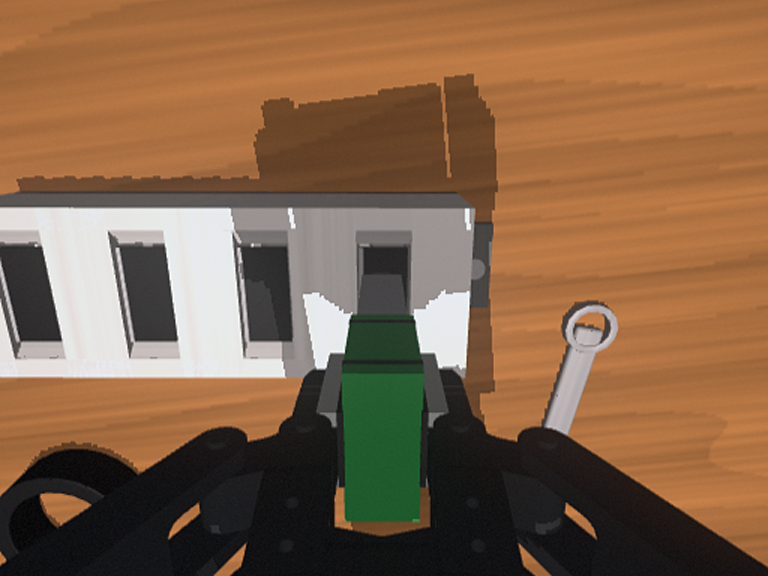

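Call:
{"name": "servo_tool", "arguments": {
  "commands": [0,0.002,0.002,-0.25,0.2,0.07,0,0,0,0,0,0.3,0,0,0,0,0,0,0.3,0,0,0,0,0,0,0.3,0,0,0,0,0,0,0.3,0,0]
}}

```text
t: 7.5
tool_pos: [0.5137, 0.0781, 0.1223]
tool_rot: [-0.133, -2.161, 2.16]
contact_force: [0.1, -0.6, -1.9]
opening: 0.0196
```

```bash
python3 need.py .5126 .0781 .135 -6.9
```

```text
t 7.5 pos [0.5137 0.0781 0.1223] rot [ 0.0007  0.0002 -0.0029] cm [ 0.1  -1.27  0.02] F [ 0.1 -0.6 -1.9] op 0.019567307063715983
```

Call:
{"name": "servo_tool", "arguments": {
  "commands": [0,0,-0.003,0.1,0.3,0,0,0,0,0,0,0.3,0,0,0,0,0,0,0.3,0,0,0,0,0,0,0.3,0,0,0,0,0,0,0.2,0,0]
}}

```text
t: 8.0
tool_pos: [0.5152, 0.0779, 0.1136]
tool_rot: [-0.134, -2.161, 2.162]
contact_force: [-1.0, -2.7, 3.0]
opening: 0.0192
```

```bash
python3 need.py .5126 .0781 .135 -6.9
```

```text
t 8.0 pos [0.5152 0.0779 0.1136] rot [ 0.0001  0.0007 -0.004 ] cm [ 0.25 -2.14  0.02] F [-1.  -2.7  3. ] op 0.01921741229375311
```

Call:
{"name": "servo_tool", "arguments": {
  "commands": [0,0,-0.004,0.25,0,0,0,0,0,0,0,0.2,0,0,0,0,0,0,0.2,0,0]
}}

```text
t: 8.3
tool_pos: [0.5143, 0.0773, 0.111]
tool_rot: [-0.134, -2.16, 2.164]
contact_force: [0.3, -2.0, 2.8]
opening: 0.0197
```

```bash
python3 need.py .5126 .0781 .135 -6.9
```

```text
t 8.3 pos [0.5143 0.0773 0.111 ] rot [-0.0015  0.0007 -0.0043] cm [ 0.17 -2.4  -0.05] F [ 0.3 -2.   2.8] op 0.019711975379277914
```

Call:
{"name": "servo_tool", "arguments": {
  "commands": [0,0,-0.004,0.15,0.3,0,0,0,0,-0.002,0.05,0.3,0,0,0,0,0,0,0.3,0,0,0,0,0,0,0.3,0,0]
}}

```text
t: 8.7
tool_pos: [0.5117, 0.0768, 0.0972]
tool_rot: [-0.126, -2.155, 2.162]
contact_force: [-0.4, -3.4, 2.7]
opening: 0.0195
```

```bash
python3 need.py .5126 .0781 .135 -6.9
```

```text
t 8.7 pos [0.5117 0.0768 0.0972] rot [-0.0033  0.001   0.0028] cm [-0.06 -3.78 -0.12] F [-0.4 -3.4  2.7] op 0.019511997355850786
```

Call:
{"name": "servo_tool", "arguments": {
  "commands": [-0.003,0,0.002,-0.05,0.1,-0.1,0,0,0,0,0,0.1,0,0,0,0,0,0,0.1,0,0,0,0,0,0,0.1,0,0]
}}

```text
t: 9.1
tool_pos: [0.5115, 0.0772, 0.0919]
tool_rot: [-0.126, -2.157, 2.16]
contact_force: [-1.7, -2.5, 7.4]
opening: 0.0191
```

Call:
{"name": "servo_tool", "arguments": {
  "commands": [0,0,0,0,0.1,-0.05,0,0,0,0,0,0.1,0,0,0,0,0,0,0.1,0,0]
}}

```text
t: 9.4
tool_pos: [0.5117, 0.0773, 0.0919]
tool_rot: [-0.123, -2.155, 2.161]
contact_force: [-2.6, -3.0, 7.0]
opening: 0.0194
```

Call:
{"name": "servo_tool", "arguments": {
  "commands": [0,0,0,0,0.25,0,0,0,0,0,0,0.25,0,0]
}}

```text
t: 9.6
tool_pos: [0.5122, 0.0774, 0.0919]
tool_rot: [-0.121, -2.154, 2.161]
contact_force: [-7.5, -2.8, 15.2]
opening: 0.0193
```

Bay 4 stops hard with the nose about 27.5 mm above the table, which means a foot is in it. Backing out to try bay 3.

Call:
{"name": "servo_tool", "arguments": {
  "commands": [0,0,0,0,-0.3,0,0,0,0,0,0,-0.8,0,0,0,0,0,0,-1,0,0,0,0,0,0,-1,0,0,0,0,0,0,-1,0,0,0,0,0,0,-0.5,0,0,0,0,0,0,0,0,0]
}}

```text
t: 10.3
tool_pos: [0.5112, 0.0798, 0.1396]
tool_rot: [-0.119, -2.158, 2.154]
contact_force: [-0.3, -0.2, -2.1]
opening: 0.0194
```

```bash
python3 need.py .5194 .1337 .137 -6.9
```

```text
t 10.3 pos [0.5112 0.0798 0.1396] rot [0.0013 0.0018 0.0087] cm [-0.17  0.27 -5.45] F [-0.3 -0.2 -2.1] op 0.019358125303274437
```

Call:
{"name": "servo_tool", "arguments": {
  "commands": [0,0.002,0.009,-0.1,0,-1.5,0,0,0,0,0,0,-2,0,0,0,0,0,0,-1.5,0,0,0,0,0,0,-0.4,0,0,0,0,0,0,0,0]
}}

```text
t: 10.8
tool_pos: [0.5185, 0.1359, 0.1394]
tool_rot: [-0.13, -2.162, 2.156]
contact_force: [0.6, 0.2, -1.8]
opening: 0.019
```

```bash
python3 need.py .5194 .1337 .135 -6.9;python3 -c "
from h import *
snap('wrist','w6')"
```

```text
t 10.8 pos [0.5185 0.1359 0.1394] rot [ 0.0028 -0.0007  0.0005] cm [-0.12  0.44  0.21] F [ 0.6  0.2 -1.8] op 0.019041556711632233
```

View pics/w6.png

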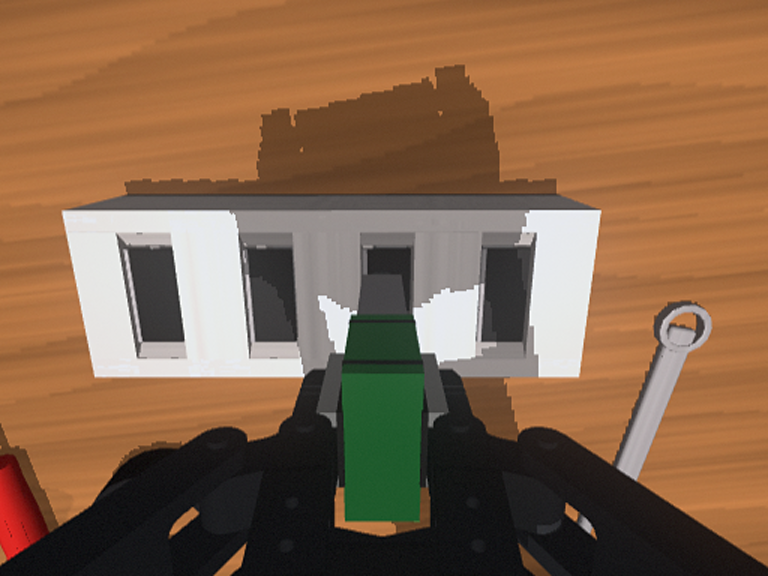

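Here bay 3's mouth spans columns 361–413 and the cartridge is centred near 383, so it needs about 2 mm to the right. That agrees with the computed offset.

Call:
{"name": "servo_tool", "arguments": {
  "commands": [0.003,0,0,-0.1,0.3,0.2,0,0,0,0,0,0.3,0,0,0,0,0,0,0.3,0,0,0,0,0,0,0.3,0,0,0,0,0,0,0.3,0,0]
}}

```text
t: 11.35
tool_pos: [0.5192, 0.1314, 0.1228]
tool_rot: [-0.133, -2.156, 2.158]
contact_force: [-0.0, -0.9, -1.8]
opening: 0.0191
```

```bash
python3 need.py .5194 .1337 .135 -6.9
```

```text
t 11.35 pos [0.5192 0.1314 0.1228] rot [-0.0012 -0.0034  0.001 ] cm [ 0.01 -1.22 -0.23] F [-0.  -0.9 -1.8] op 0.019052871249603236
```

Call:
{"name": "servo_tool", "arguments": {
  "commands": [0,-0.003,0,0,0.1,-0.15,0,0,0,0,0,0.2,0,0,0,0,0,0,0.2,0,0]
}}

```text
t: 11.65
tool_pos: [0.5195, 0.1324, 0.1189]
tool_rot: [-0.129, -2.156, 2.161]
contact_force: [-3.1, -0.3, 3.2]
opening: 0.0193
```

```bash
python3 need.py .5194 .1337 .135 -6.9
```

```text
t 11.65 pos [0.5195 0.1324 0.1189] rot [-0.0026 -0.0004  0.0014] cm [ 0.03 -1.61 -0.12] F [-3.1 -0.3  3.2] op 0.019269955609575555
```

Call:
{"name": "servo_tool", "arguments": {
  "commands": [-0.002,0,0,0,0.3,-0.1,0,0,0,0,0,0.3,-0.05,0,0,0,0,0,0.3,0,0,0,0,0,0,0.3,0,0]
}}

```text
t: 12.05
tool_pos: [0.5212, 0.1335, 0.1081]
tool_rot: [-0.133, -2.159, 2.163]
contact_force: [-0.3, -2.3, 1.9]
opening: 0.0194
```

```bash
python3 need.py .5194 .1337 .135 -6.9
```

```text
t 12.05 pos [0.5212 0.1335 0.1081] rot [-0.0017  0.0003 -0.0026] cm [ 0.17 -2.69  0.01] F [-0.3 -2.3  1.9] op 0.019391928340049068
```

Call:
{"name": "servo_tool", "arguments": {
  "commands": [-0.001,0,-0.003,0.15,0.3,0,0,0,0,0,0.05,0.3,0,0,0,0,0,0,0.2,0,0]
}}

```text
t: 12.35
tool_pos: [0.5195, 0.1325, 0.0987]
tool_rot: [-0.13, -2.156, 2.164]
contact_force: [-0.9, -3.1, 3.0]
opening: 0.0196
```

```bash
python3 need.py .5194 .1337 .135 -6.9
```

```text
t 12.35 pos [0.5195 0.1325 0.0987] rot [-0.0033  0.0005 -0.0009] cm [ 0.02 -3.63 -0.11] F [-0.9 -3.1  3. ] op 0.019614129870535384
```

Call:
{"name": "servo_tool", "arguments": {
  "commands": [-0.003,0,-0.001,0,0.15,-0.1,0,0,0,0,0,0.1,-0.05,0,0,0,0,0,0.1,0,0]
}}

```text
t: 12.65
tool_pos: [0.5196, 0.1332, 0.0945]
tool_rot: [-0.129, -2.157, 2.161]
contact_force: [-0.7, -3.3, 2.1]
opening: 0.0194
```

Call:
{"name": "servo_tool", "arguments": {
  "commands": [0,0,0,0,0.1,-0.05,0,0,0,0,0,0.1,0,0,0,0,0,0,0.1,0,0]
}}

```text
t: 12.95
tool_pos: [0.5193, 0.1339, 0.0906]
tool_rot: [-0.128, -2.157, 2.16]
contact_force: [0.5, -4.0, -0.2]
opening: 0.0194
```

Call:
{"name": "servo_tool", "arguments": {
  "commands": [0,0,0,0,0.1,-0.05,0,0,0,0,0,0.1,0,0,0,0,0,0,0.1,0,0]
}}

```text
t: 13.25
tool_pos: [0.5194, 0.134, 0.0889]
tool_rot: [-0.127, -2.156, 2.162]
contact_force: [-3.5, -4.9, 8.5]
opening: 0.0193
```

Call:
{"name": "servo_tool", "arguments": {
  "commands": [0,0,0,0,0.1,0,0,0,0,0,0,0.1,0,0]
}}

```text
t: 13.45
tool_pos: [0.5194, 0.1341, 0.0889]
tool_rot: [-0.125, -2.155, 2.162]
contact_force: [-3.8, -4.6, 6.4]
opening: 0.0195
```

Call:
{"name": "servo_tool", "arguments": {
  "commands": [0,0,0,0,0.2,0,0,0,0,0,0,0.2,0,0]
}}

```text
t: 13.65
tool_pos: [0.5198, 0.1341, 0.0889]
tool_rot: [-0.123, -2.154, 2.163]
contact_force: [-6.0, -5.4, 12.6]
opening: 0.0195
```

Bay 3 stops hard too, about 16.6 mm short. Moving on to bay 2.

Call:
{"name": "servo_tool", "arguments": {
  "commands": [0,0,0,0,-0.3,0,0,0,0,0,0,-0.8,0,0,0,0,0,0,-1,0,0,0,0,0,0,-1,0,0,0,0,0,0,-1,0,0,0,0,0,0,-0.8,0,0,0,0,0,0,0,0,0]
}}

```text
t: 14.35
tool_pos: [0.5187, 0.1367, 0.1396]
tool_rot: [-0.121, -2.158, 2.155]
contact_force: [1.2, 0.3, -1.5]
opening: 0.0198
```

```bash
python3 need.py .5262 .1893 .137 -6.9
```

```text
t 14.35 pos [0.5187 0.1367 0.1396] rot [0.001  0.0016 0.0071] cm [-0.13  0.27 -5.31] F [ 1.2  0.3 -1.5] op 0.01977363702674627
```

Call:
{"name": "servo_tool", "arguments": {
  "commands": [0,0.002,0.007,-0.1,0,-1.5,0,0,0,0,0,0,-2,0,0,0,0,0,0,-1.4,0,0,0,0,0,0,-0.3,0,0,0,0,0,0,0,0]
}}

```text
t: 14.85
tool_pos: [0.5263, 0.1912, 0.1405]
tool_rot: [-0.132, -2.163, 2.155]
contact_force: [-0.5, -0.5, -2.1]
opening: 0.0194
```

```bash
python3 need.py .5262 .1893 .135 -6.9;python3 -c "
from h import *
snap('wrist','w7')"
```

```text
t 14.85 pos [0.5263 0.1912 0.1405] rot [ 0.0038 -0.0007 -0.0008] cm [-0.01  0.55  0.19] F [-0.5 -0.5 -2.1] op 0.019385311991744255
```

View pics/w7.png

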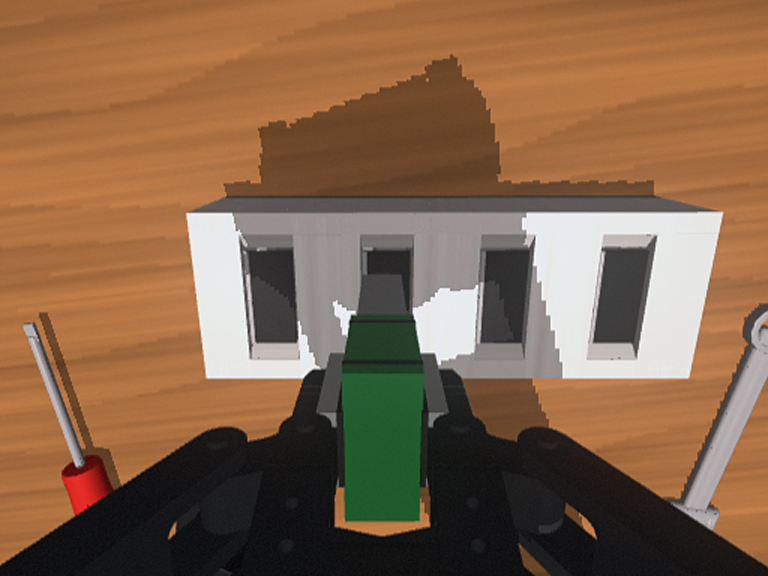

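Bay 2's mouth spans columns 361–413 with the cartridge again slightly left of centre. I'll nudge it right while descending.

Call:
{"name": "servo_tool", "arguments": {
  "commands": [0.003,0,0,0,0.4,0.12,0,0,0,0,0,0.4,0,0,0,0,0,0,0.4,0,0,0,0,0,0,0.3,0,0,0,0,0,0,0.2,0,0]
}}

```text
t: 15.4
tool_pos: [0.5258, 0.1877, 0.1215]
tool_rot: [-0.133, -2.157, 2.158]
contact_force: [-0.0, 0.0, 2.5]
opening: 0.0192
```

```bash
python3 need.py .5262 .1893 .135 -6.9
```

```text
t 15.4 pos [0.5258 0.1877 0.1215] rot [-0.0003 -0.0034  0.0003] cm [-0.02 -1.35 -0.16] F [-0.   0.   2.5] op 0.019227570390024092
```

Call:
{"name": "servo_tool", "arguments": {
  "commands": [0,-0.003,0,0.05,0.3,-0.15,0,0,0,0,0,0.3,-0.1,0,0,0,0,0,0.3,0,0,0,0,0,0.1,0.3,0,0]
}}

```text
t: 15.8
tool_pos: [0.5264, 0.1896, 0.1121]
tool_rot: [-0.134, -2.158, 2.163]
contact_force: [-0.1, -2.4, 4.2]
opening: 0.0196
```

```bash
python3 need.py .5262 .1893 .135 -6.9
```

```text
t 15.8 pos [0.5264 0.1896 0.1121] rot [-0.0021 -0.0002 -0.0035] cm [ 0.01 -2.29  0.03] F [-0.1 -2.4  4.2] op 0.01956328217025095
```

Call:
{"name": "servo_tool", "arguments": {
  "commands": [-0.002,0,-0.003,0.05,0.3,0,0,0,0,0,0,0.3,0,0,0,0,0,0,0.3,0,0,0,0,0,0,0.2,0,0]
}}

```text
t: 16.2
tool_pos: [0.5262, 0.1884, 0.0998]
tool_rot: [-0.131, -2.157, 2.164]
contact_force: [0.1, -4.3, 2.1]
opening: 0.0195
```

```bash
python3 need.py .5262 .1893 .135 -6.9
```

```text
t 16.2 pos [0.5262 0.1884 0.0998] rot [-0.0029  0.0006 -0.0019] cm [ 0.01 -3.52 -0.08] F [ 0.1 -4.3  2.1] op 0.019527369059140248
```

Call:
{"name": "servo_tool", "arguments": {
  "commands": [-0.003,0,-0.001,0,0.15,-0.1,0,0,0,0,0,0.15,-0.05,0,0,0,0,0,0.1,0,0,0,0,0,0,0.1,0,0]
}}

```text
t: 16.6
tool_pos: [0.5261, 0.189, 0.0935]
tool_rot: [-0.13, -2.157, 2.161]
contact_force: [0.2, -3.3, 1.2]
opening: 0.0196
```

Call:
{"name": "servo_tool", "arguments": {
  "commands": [0,0,0,0,0.1,-0.05,0,0,0,0,0,0.1,0,0,0,0,0,0,0.1,0,0]
}}

```text
t: 16.9
tool_pos: [0.5257, 0.1896, 0.0895]
tool_rot: [-0.129, -2.157, 2.161]
contact_force: [-1.0, -3.0, 0.6]
opening: 0.0193
```

Call:
{"name": "servo_tool", "arguments": {
  "commands": [0,0,0,0,0.1,-0.05,0,0,0,0,0,0.1,0,0,0,0,0,0,0.1,0,0]
}}

```text
t: 17.2
tool_pos: [0.5257, 0.1895, 0.0863]
tool_rot: [-0.128, -2.155, 2.163]
contact_force: [-0.2, -3.9, 0.6]
opening: 0.0194
```

Call:
{"name": "servo_tool", "arguments": {
  "commands": [0,0,0,0,0.1,0,0,0,0,0,0,0.1,0,0,0,0,0,0,0.1,0,0]
}}

```text
t: 17.5
tool_pos: [0.5259, 0.1895, 0.0859]
tool_rot: [-0.126, -2.154, 2.163]
contact_force: [-4.0, -4.9, 7.5]
opening: 0.0192
```

```bash
python3 need.py .5262 .1893 .072 -6.9
```

```text
t 17.5 pos [0.5259 0.1895 0.0859] rot [-0.0042  0.0011  0.0021] cm [-0.04  1.39  0.01] F [-4.  -4.9  7.5] op 0.019219767736236827
```

Call:
{"name": "servo_tool", "arguments": {
  "commands": [0,0,0,0,0.2,0,0,0,0,0,0,0.25,0,0]
}}

```text
t: 17.7
tool_pos: [0.5263, 0.1896, 0.0858]
tool_rot: [-0.124, -2.153, 2.164]
contact_force: [-7.6, -6.1, 16.5]
opening: 0.0194
```

Bay 2 stops hard about 14 mm short. That leaves bay 1.

Call:
{"name": "servo_tool", "arguments": {
  "commands": [0,0,0,0,-0.3,0,0,0,0,0,0,-0.8,0,0,0,0,0,0,-1,0,0,0,0,0,0,-1,0,0,0,0,0,0,-1.2,0,0,0,0,0,0,-0.9,0,0,0,0,0,0,0,0,0]
}}

```text
t: 18.4
tool_pos: [0.5255, 0.1923, 0.1403]
tool_rot: [-0.123, -2.159, 2.156]
contact_force: [-0.5, 0.1, -1.5]
opening: 0.0193
```

```bash
python3 need.py .5330 .2449 .137 -6.9
```

```text
t 18.4 pos [0.5255 0.1923 0.1403] rot [0.0008 0.0013 0.0052] cm [-0.12  0.33 -5.31] F [-0.5  0.1 -1.5] op 0.01932554846285157
```

Call:
{"name": "servo_tool", "arguments": {
  "commands": [0,0.002,0.005,-0.1,0,-1.5,0,0,0,0,0,0,-2,0,0,0,0,0,0,-1.3,0,0,0,0,0,0,-0.2,0,0,0,0,0,0,0,0]
}}

```text
t: 18.9
tool_pos: [0.5327, 0.2471, 0.1404]
tool_rot: [-0.131, -2.164, 2.155]
contact_force: [-0.2, -0.2, -2.2]
opening: 0.0193
```

```bash
python3 need.py .5330 .2449 .135 -6.9;python3 -c "
from h import *
snap('wrist','w8')"
```

```text
t 18.9 pos [0.5327 0.2471 0.1404] rot [ 0.004  -0.0005 -0.0003] cm [-0.06  0.54  0.22] F [-0.2 -0.2 -2.2] op 0.0193411422356255
```

View pics/w8.png

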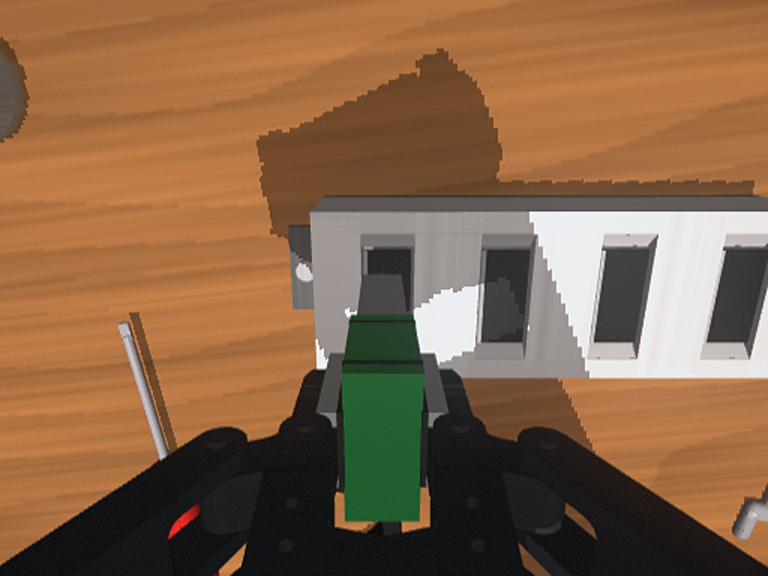

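The view is the same as before: bay 1's mouth spans 361–413 and the cartridge is slightly left. Same correction again.

Call:
{"name": "servo_tool", "arguments": {
  "commands": [0.003,0,0,-0.03,0.4,0.12,0,0,0,0,0,0.4,0,0,0,0,0,0,0.4,0,0,0,0,0,0,0.3,-0.05,0,0,0,0,0,0.2,-0.05,0]
}}

```text
t: 19.45
tool_pos: [0.5326, 0.2447, 0.1214]
tool_rot: [-0.132, -2.157, 2.158]
contact_force: [-1.0, -1.3, 2.9]
opening: 0.0194
```

```bash
python3 need.py .5330 .2449 .135 -6.9
```

```text
t 19.45 pos [0.5326 0.2447 0.1214] rot [-0.0005 -0.0031  0.0009] cm [-0.03 -1.36 -0.02] F [-1.  -1.3  2.9] op 0.0193946294305304
```

Call:
{"name": "servo_tool", "arguments": {
  "commands": [0,-0.003,0,0.05,0.3,-0.05,0,0,0,0,0,0.3,0,0,0,0,0,0,0.3,0,0,0,0,0,0.1,0.3,0,0]
}}

```text
t: 19.85
tool_pos: [0.5332, 0.2458, 0.114]
tool_rot: [-0.133, -2.162, 2.16]
contact_force: [-0.4, -2.3, 4.6]
opening: 0.0195
```

```bash
python3 need.py .5330 .2449 .135 -6.9
```

```text
t 19.85 pos [0.5332 0.2458 0.114 ] rot [ 0.0009  0.     -0.0029] cm [ 0.01 -2.1   0.09] F [-0.4 -2.3  4.6] op 0.019516780639774575
```

Call:
{"name": "servo_tool", "arguments": {
  "commands": [0,0,-0.003,0.05,0.3,0.05,0,0,0,0,0,0.3,0,0,0,0,0,0,0.3,0,0,0,0,0,0,0.2,0,0]
}}

```text
t: 20.25
tool_pos: [0.5339, 0.2445, 0.1035]
tool_rot: [-0.133, -2.16, 2.162]
contact_force: [0.4, -2.8, 1.7]
opening: 0.0198
```

```bash
python3 need.py .5330 .2449 .135 -6.9
```

```text
t 20.25 pos [0.5339 0.2445 0.1035] rot [-0.0005  0.0005 -0.0029] cm [ 0.08 -3.15 -0.03] F [ 0.4 -2.8  1.7] op 0.019819283994109312
```

Call:
{"name": "servo_tool", "arguments": {
  "commands": [-0.001,0,-0.003,0.08,0.2,-0.03,0,0,0,0,0,0.15,-0.05,0,0,0,0,0,0.15,0,0,0,0,0,0,0.1,-0.05,0]
}}

```text
t: 20.65
tool_pos: [0.5332, 0.2441, 0.0964]
tool_rot: [-0.129, -2.155, 2.163]
contact_force: [-0.4, -4.8, 2.3]
opening: 0.0196
```

Call:
{"name": "servo_tool", "arguments": {
  "commands": [-0.001,0,0,0,0.1,-0.03,0,0,0,0,0,0.1,-0.03,0,0,0,0,0,0.1,0,0]
}}

```text
t: 20.95
tool_pos: [0.533, 0.2448, 0.0925]
tool_rot: [-0.128, -2.156, 2.161]
contact_force: [-0.5, -3.6, 1.3]
opening: 0.0193
```

Call:
{"name": "servo_tool", "arguments": {
  "commands": [0,0,0,0,0.1,0,0,0,0,0,0,0.1,0,0,0,0,0,0,0.1,0,0]
}}

```text
t: 21.25
tool_pos: [0.5324, 0.2451, 0.0884]
tool_rot: [-0.127, -2.156, 2.16]
contact_force: [-0.2, -2.9, 0.5]
opening: 0.0192
```

Call:
{"name": "servo_tool", "arguments": {
  "commands": [0,0,0,0,0.1,0,0,0,0,0,0,0.1,0,0,0,0,0,0,0.1,0,0]
}}

```text
t: 21.55
tool_pos: [0.5321, 0.245, 0.0848]
tool_rot: [-0.126, -2.156, 2.161]
contact_force: [0.1, -3.7, -0.6]
opening: 0.0193
```

```bash
python3 need.py .5330 .2449 .072 -6.9
```

```text
t 21.55 pos [0.5321 0.245  0.0848] rot [-0.0025  0.0007  0.003 ] cm [-0.09  1.28 -0.01] F [ 0.1 -3.7 -0.6] op 0.01933465072448255
```

It is already past the 14 mm foot height, so I'll carry on down.

Call:
{"name": "servo_tool", "arguments": {
  "commands": [-0.002,0,0.002,-0.05,0.1,0,0,0,0,0,0,0.1,0,0,0,0,0,0,0.1,0,0,0,0,0,0,0.1,0,0]
}}

```text
t: 21.95
tool_pos: [0.5323, 0.2446, 0.0803]
tool_rot: [-0.128, -2.158, 2.16]
contact_force: [-0.8, -4.2, 2.9]
opening: 0.0192
```

Call:
{"name": "servo_tool", "arguments": {
  "commands": [0,0,0,0,0.1,0,0,0,0,0,0,0.1,0,0,0,0,0,0,0.1,0,0]
}}

```text
t: 22.25
tool_pos: [0.5325, 0.2443, 0.0775]
tool_rot: [-0.128, -2.157, 2.161]
contact_force: [-0.6, -4.1, 1.1]
opening: 0.0198
```

```bash
python3 need.py .5330 .2449 .072 -6.9
```

```text
t 22.25 pos [0.5325 0.2443 0.0775] rot [-0.0017  0.0007  0.0013] cm [-0.04  0.55 -0.07] F [-0.6 -4.1  1.1] op 0.01979206057612933
```

Call:
{"name": "servo_tool", "arguments": {
  "commands": [-0.001,0,0.001,-0.03,0.1,-0.05,0,0,0,0,0,0.1,0,0,0,0,0,0,0.1,0,0]
}}

```text
t: 22.55
tool_pos: [0.5327, 0.2443, 0.0738]
tool_rot: [-0.128, -2.157, 2.161]
contact_force: [-1.0, -3.6, 0.6]
opening: 0.0196
```

Call:
{"name": "servo_tool", "arguments": {
  "commands": [0,0,0,0,0.1,0,0,0,0,0,0,0.1,0,0,0,0,0,0,0.1,0,0]
}}

```text
t: 22.85
tool_pos: [0.5328, 0.2444, 0.0719]
tool_rot: [-0.127, -2.157, 2.162]
contact_force: [-4.7, -6.7, 8.9]
opening: 0.0195
```

Call:
{"name": "servo_tool", "arguments": {
  "commands": [0,0,0,0,0.1,0,0,0,0,0,0,0.1,0,0,0,0,0,0,0.1,0,0]
}}

```text
t: 23.15
tool_pos: [0.5328, 0.2444, 0.0719]
tool_rot: [-0.125, -2.156, 2.163]
contact_force: [-3.4, -5.4, 6.9]
opening: 0.0196
```

```bash
python3 need.py .5330 .2449 .072 -6.9
```

```text
t 23.15 pos [0.5328 0.2444 0.0719] rot [-0.0034  0.002   0.0024] cm [-0.01 -0.01 -0.05] F [-3.4 -5.4  6.9] op 0.019550782176748667
```

The cartridge has met the floor at TCP 0.0719, which is 14, 17 and 20 mm below the other three stops. So it is fully home and I can release.

Call:
{"name": "servo_tool", "arguments": {
  "commands": [-0.002,0,0.002,0,0,-0.03,0,0,0,0,0,0,0,0.35,0,0,0,0,0,0,0.45,0,0,0,0,0,0,0.5,0,0,0,0,0,0,0.5,0,0,0,0,0,0,0.5]
}}

```text
t: 23.75
tool_pos: [0.5332, 0.248, 0.0724]
tool_rot: [-0.13, -2.167, 2.154]
contact_force: [-0.3, 1.4, -0.6]
opening: 0.0422
```

Call:
{"name": "servo_tool", "arguments": {
  "commands": [0,0,0,0,-1,0,0.5,0,0,0,0,-2,0,0.5,0,0,0,0,-3,0,0.5,0,0,0,0,-3,0,0.5,0,0,0,0,-1,0,0.5,0,0,0,3,0,0,0.5,0,0,0,3,0,0,0.5,0,0,0,2,0,0,0.5,0,0,0,0,0,0,0.5]
}}

```text
t: 24.65
tool_pos: [0.4517, 0.2576, 0.1785]
tool_rot: [-0.133, -2.17, 2.151]
contact_force: [0.6, -0.3, 0.6]
opening: 0.0428
```

Run:
```python
from h import *
obs(); snap('wrist','w9'); snap('side','s9')
```

```text
{'t': 24.65, 'q': [0.3713, -0.1674, 1.9132, 0.0071, 1.3902, 2.0615], 'tool_pos': [0.4517, 0.2576, 0.1785], 'tool_rot': [-0.1328, -2.1696, 2.1507], 'contact_force': [0.5544, -0.28, 0.5765], 'opening': 0.0428}
[[-0.993  0.003 -0.12 ]
 [ 0.12   0.009 -0.993]
 [-0.002 -1.    -0.009]]
```

View pics/w9.png

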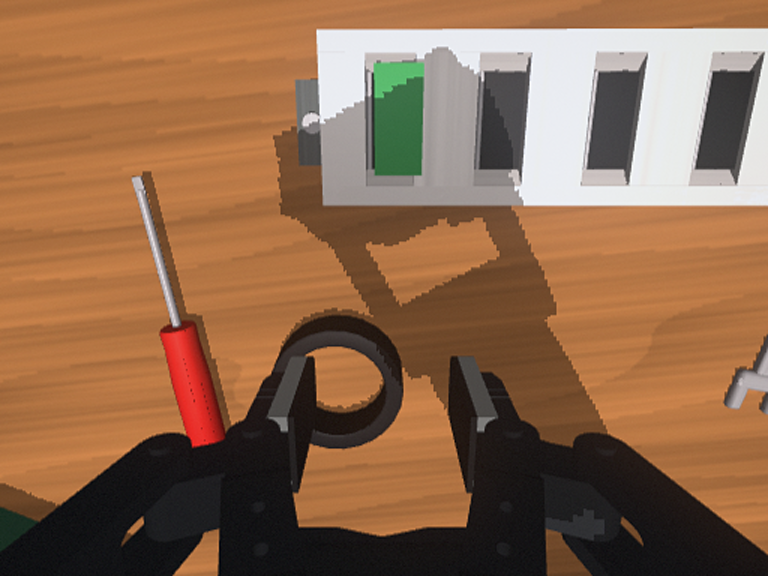

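View pics/s9.png

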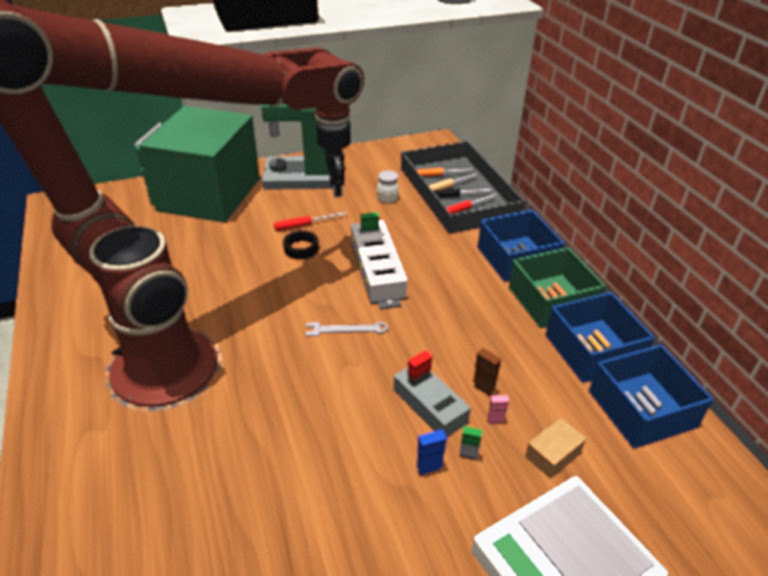

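The cartridge stands in bay 1, with its head at (372–424, 62–176) in the wrist view, and the rest of the bench looks undisturbed. One more check on its height.

Run:
```python
from h import *
d=dict(np.load('pics/w9.npz'))
D=d['depth'];f=d['frame'].astype(int)
m=(f[:,:,1]>f[:,:,0]+40)&(f[:,:,1]>f[:,:,2]+40); m[150:]=0
m=cv2.erode(m.astype(np.uint8),np.ones((3,3)))>0
v,u=np.nonzero(m&(D>0)); p=np.array([world(d,a,b) for a,b in zip(u,v)])
print(len(p),np.median(p,0)); A=np.c_[p[:,:2]-p[:,:2].mean(0),np.ones(len(p))]; print('plane',np.linalg.lstsq(A,p[:,2],rcond=None)[0])
print('mag top',world(d,300,90)[2], world(d,225,90),'centre at .108',world(d,(398)/1.5,119/1.5,.108))
t=dict(np.load('pics/top0.npz'))
```

```text
1734 [0.52831587 0.24214966 0.10714367]
plane [-0.00298217 -0.02036575  0.10714041]
mag top 0.05969383264742223 [0.52815573 0.27229343 0.05991573] centre at .108 [0.5312935  0.24213973 0.108     ]
```

```bash
python3 -c "
from station import ticket
print(ticket.finish_job())"
```

```text
the job is handed in; nothing more can be done
None
```

The new green cartridge is seated fully home in bay 1 and released, and I handed the job in at about 25 s of the 67 s allowed. `finish_job` gives no verdict, so these are my own last checks.

**Finding the clear bay:** I felt bays 4, 3 and 2 first. They stopped hard about 20, 17 and 14 mm short, with readings of at most about 19 N at the tool. I backed out of each, and in bay 1 the cartridge reached the floor.

**Last checks on the cartridge:**
- **Height:** the head top is about 47.5 mm above the magazine top, where 48 mm means fully home.
- **Sideways:** it sits about 3 mm from the bay centre I measured; the limit is 6 mm.
- **Tilt:** about 0.02 rad; the limit is 0.08 rad.

**Bench:** the gripper had withdrawn clear. In the final pictures the spent red cartridge and the bystanders looked to be where they started; I judged that by eye and did not measure it.

**Disagreement:** the magazine centre worked out from its corners differed by 2–3 mm along its length from the one worked out from the bay mouths. I used the bay mouths, and the cartridge went in cleanly.

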